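Clamp a kiln prop in the dressing cradle

TASK

Load the square kiln prop for grinding: lay it lengthwise between the rails of the steel cradle and push it gently but fully home, until you feel it bear firmly against the foot of the stop screw. Then tip the spring hold-down over so that it snaps down on the prop, and leave it clamped; do not strike or force the cradle, and leave the other things where they are.

Things in the scene. Friction and masses are not known exactly. Their poses are not given: they have to be found in the camera images.
- prop: The square kiln prop, the only square one: a cream fireclay bar 80 x 40 x 40 mm, 0.15 to 0.31 kg, a dark bore mark on each end, lying on the table. Origin at the centre of its underside, x along the 80 mm length, z up. Hard ceramic: it chips if pushed against the stop with more than 22 N.
- cradle: Fixed smooth steel bed 210 (x) x 100 (y) x 15 mm, yaw within 0.3. Origin at the centre of its underside; x points from the loading end to the stop, z up. Two rails along x, 12 mm high, 7 mm thick, leave a channel 46 mm wide about y = 0. Hinge posts 10 x 12 mm, tops at z = 73 mm, stand at x = 6 and 64, y = 40 mm. Fingers must not bear on it or its hold-down with over 25 N.
- stop_block: Fixed grey block 30 (x) x 70 (y) x 60 mm at the stop end, origin under its centre, 120 mm along x from the cradle's, same yaw. From it a rigid screw with a round foot (22 mm wide, 35 mm above the table) points to the loading end. Its setting varies, unmeasured: the foot's face is 66 to 80 mm along x from the cradle's origin, so the prop's centre comes home at x = 26 to 40 mm, by feel.
- holddown (a joint): Spring hold-down on the +y side, hinged along x: steel plate 42 (x) x 56 mm (hinge to free edge), 4 mm thick, with a rubber foot. 0 rad: open, leaning 0.52 outward (+y) of upright. Grows as it tips over the channel; 2.09: level, foot on the prop; 2.25 if empty. The spring turns it away from the snap point at 1.05: pushing takes 8 N at 35 mm from the hinge at first, none at the snap point; then it shuts.
- hinge (a point): The hold-down's hinge axis at the middle of the plate: 35 mm along x, 40 mm along +y and 65 mm above the cradle's origin; axes as the cradle's.
- flap_tip (a point): Middle of the hold-down's free edge, 56 mm from the hinge; open it stands 48 mm above and 28 mm outward (+y) of the hinge. Push the plate's outer (+y) face towards -y with shut fingers, tips some 28 mm above the hinge.
- prop_center (a point): Centre of the prop's bulk, 20 mm above its origin.
- round_post: Bystander: round terracotta kiln post 44 mm across, 62 mm high, upright; origin under its centre. It and the square prop may lie in either of two places, left and right of the cradle. Leave alone.
- stilt: Bystander: three-armed white stilt, 75 mm across, 20 mm high; origin under its centre. Leave alone.
- rub_stone: Bystander: grey round rubbing stone 80 mm across, 20 mm high; origin under its centre. Leave alone.
- brush: Bystander: brush lying on the table. Leave alone.
- jar: Bystander: closed glass jar 68 mm across, 85 mm high. Leave alone.
- bowl: Bystander: blue ceramic bowl 120 mm across, 50 mm high. Leave alone.
- mug: Bystander: white mug 76 mm across, 85 mm high. Leave alone.
- load (a point): Point on the bed's top face, mid-channel, 55 mm back from the cradle's origin (x = -55, y = 0, z = 15 mm); axes as the cradle's. The prop is set down centred here, clear of the open hold-down, then pushed along +x.
Not all that is in view belongs to the job. What is shaped like the prop but yellow is not meant.

How it is judged:
By the outcome, as a careful person would: the job done as asked, in the order asked, and still so for the second after the job is handed in, with the robot touching nothing.
It also fails if it takes over 72 s, if anything falls off the work surface, if the arm or the gripper's body presses on something with over 40 N, if the wrist force passes 120 N, or if a joint passes its speed limit or range.

ROBOT

A 6-joint arm with a two-finger parallel gripper is mounted at the origin on the work surface. World frame = base frame: x ahead of the robot, y to its left, z up, the work surface at z = 0. Lengths are in m, angles in rad, forces in N, time in s.
With the tool pointing down it reaches from about 0.35 to 0.85 m from the base axis. Payload 8.1 kg.
Tool frame: the origin (TCP) lies on the centre line of the jaws, within the pads' length; the fingertips stand robot.tip_extent ahead of it and the grasp point (between the pads) lies 11 mm behind it (robot.tip_extent is the distance from the TCP to the fingertips, in m); y points along the fingers, z is the direction in which the jaws open and shut, and the axes are right-handed (so a half turn about y gives the same grasp; the last joint's range is limited). The gripper opens to 93 mm and grips with 3 to 60 N. Pads are 15 mm wide; open, the fingers measure 128 mm over their backs; the gripper's body (75 mm by 188 mm) begins 65 mm behind the grasp point.
Start: joints at [1.148, 0.13, 1.488, -0, 1.523, -0.085], TCP at [0.199, 0.566, 0.227] pointing down, gripper open.
Joint ranges: [-2.96, 2.96], [-0.89, 2.26], [0.02, 2.5], [-1.34, 4.48], [0, 2.73], [-2.66, 2.66]. Speed limits (rad/s): [2.39, 2.39, 2.79, 3.14, 3.14, 3.14].

INTERFACE

Orientations are given as a rotation vector (axis times angle).
In Python, from plant import monitor, optics, robot gives the robot as it stands.
- The arm moves only by the shell command python3 -m inch 'ROWS' [OPENING] [FORCE]. ROWS is JSON, a list that holds one entry, the list of rows, each a list of 6 numbers: the shift along the tool's x, y, z in mm, then the turn, a rotation vector about the tool's x, y, z in rad. A call has 1 to 8 rows; each row shifts and turns the commanded pose from where the row before left it, along the tool's axes as they then stand; what a row does not reach is not made up. A row lasts 1/8 s, in which the tool goes at most 62.5 mm and 10.7 degrees, less where a joint would pass 70% of its speed; a pose out of reach is approached as far as the arm can. A call is refused whole if a number of a shift passes 62.5 or a number of a turn 0.188, either way. A call with a gripper value outside its range is refused whole. OPENING is the finger opening in mm, from 0 to 93, set as the call begins (- or left out, the last holds). The fingers move at their own pace and stop on an object; FORCE is the grip in N (left out, the last holds). Time passes only in rows, so rows that do not move let the fingers close. It gives the time, the measured TCP pose, the force and the opening at its end, in the units of the state.
- monitor.read_state(): the state, without advancing time (a new reading comes with each control period).
- optics.read_camera(name): name is "side" or "top" or "wrist"; returns a dict with "image" (480x640x3 uint8, blue, green, red), "fx", "fy", "cx", "cy" (pixels), "rvec" (rotation vector, rad) and "tvec" (3), from world to camera coordinates, as OpenCV has them. Camera axes: x right, y down, z forward; pixel columns grow to the right and rows downward; lengths in m; the calibration is good to about 2 mm. A picture is of the moment at which its call begins. There is no depth.
- robot.close_job(): hands the job in, once; it reports no verdict.
The state is a dict: "t": time; "q": joint angles; "dq": joint speeds; "joint_torque": joint torques, N m; "tool_pos": TCP position; "orientation": TCP orientation; "force": force on the tool from outside, world axes, zero at the start; "wrist_torque": the same for the moment, N m; "opening": finger opening in m.
Only numpy, scipy, OpenCV 4.12 (cv2) and the standard library are available. Lean on these libraries where they do the work, as an engineer would, in place of code of your own. Each camera call takes 0.05 s, during which the arm holds its last target.

## Working session

There is one attempt and no reset: what is moved stays moved. The work goes in short steps, Python scripts to look and compute and a shell command to move; the robot and the scene stay as the last step left them, time stands still between calls to the robot, and variables do not carry over. Pictures are saved under pics/ and viewed, and the job is handed in when it is done.

```bash
ls; mkdir -p pics; cat > h.py <<'E'
import numpy as np, cv2
from plant import monitor, optics, robot
def snap(n,f):
    c=optics.read_camera(n); cv2.imwrite(f'pics/{f}.png',c['image'])
    np.savez(f'pics/{f}.npz',**{k:v for k,v in c.items()})
    return c
def ray(f,u,v,z):
    c=np.load(f'pics/{f}.npz'); R=cv2.Rodrigues(c['rvec'].astype(float))[0]; t=c['tvec'].reshape(3)
    d=R.T@np.array([(u-c['cx'])/c['fx'],(v-c['cy'])/c['fy'],1]); o=-R.T@t
    return o+d*(z-o[2])/d[2]
def proj(f,p):
    c=np.load(f'pics/{f}.npz'); R=cv2.Rodrigues(c['rvec'].astype(float))[0]; t=c['tvec'].reshape(3)
    q=R@np.array(p)+t; return c['fx']*q[0]/q[2]+c['cx'],c['fy']*q[1]/q[2]+c['cy']
def crop(f,u0,v0,u1,v1,s,out):
    i=cv2.imread(f'pics/{f}.png')[v0:v1,u0:u1]; cv2.imwrite(f'pics/{out}.png',cv2.resize(i,None,fx=s,fy=s,interpolation=cv2.INTER_CUBIC))
E
python3 - <<'E'
from h import *
snap('top','top0'); snap('side','side0'); 
s=monitor.read_state(); print(s); print(robot.tip_extent)
print(cv2.Rodrigues(np.array(s['orientation']))[0].round(3))
E
```

```text
pics
{'t': 0.1, 'q': array([ 1.14757976e+00,  1.31084258e-01,  1.48913556e+00,  3.10771326e-06,
        1.52302494e+00, -8.53884266e-02]), 'dq': array([ 0.00202718, -0.00171262, -0.00026332,  0.00206731, -0.00031773,
       -0.00063537]), 'joint_torque': array([ 4.49150612e-04, -5.61334848e+01, -4.93100739e+01,  7.69189093e-02,
        2.90845265e-02, -7.34388345e-05]), 'tool_pos': array([0.19863084, 0.56564388, 0.2257123 ]), 'orientation': array([-1.55609193,  0.26548984, -0.26482955]), 'force': array([-0.1380898 , -0.40205811, -0.03377516]), 'wrist_torque': array([-0.03706134, -0.01607782,  0.01733222]), 'opening': 0.09248274262862827}
0.008
[[ 0.943 -0.001  0.331]
 [-0.331 -0.002  0.943]
 [-0.    -1.    -0.002]]
```

View pics/top0.png

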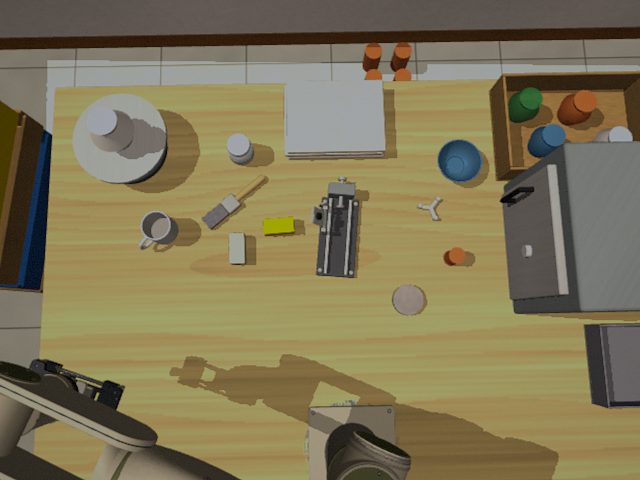

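View pics/side0.png

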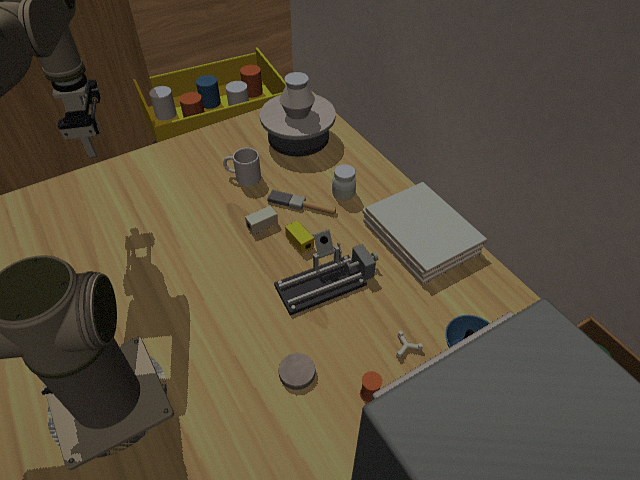

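The prop is at about (237,249) in the top view. The cradle is around (338,235), with its stop at the top (342,188) and the hold-down on the left (320,213). Next I'll enlarge these.

```bash
python3 - <<'E'
from h import *
crop('top0',215,170,375,290,5,'c1')
crop('side0',235,195,395,315,5,'c2')
E
```

```text
(no output)
```

View pics/c1.png

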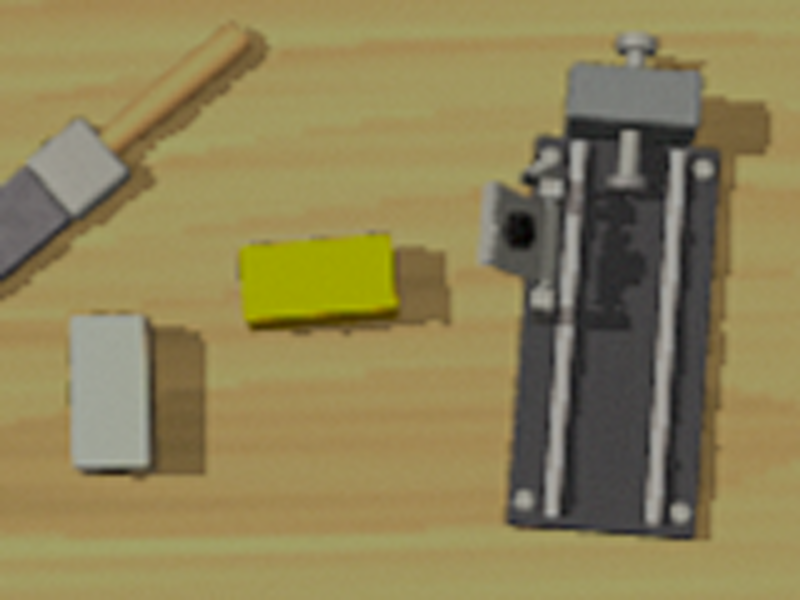

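View pics/c2.png

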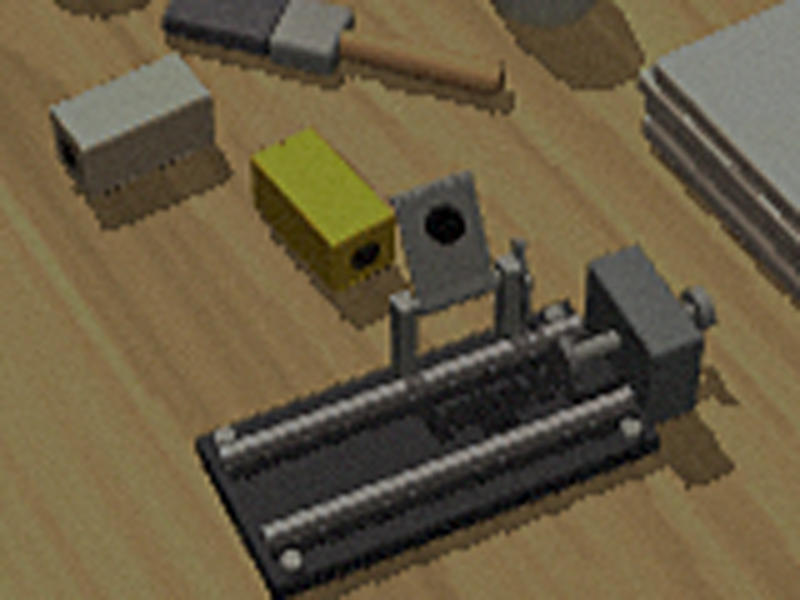

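```bash
python3 - <<'E'
from h import *
def P(u,v,z): return ray('top0',(u+.5)/5-.5+215,(v+.5)/5-.5+170,z)
pr=np.array([P(u,v,.04) for u,v in [(70,317),(147,314),(151,468),(73,471)]])
print(pr.round(4), pr.mean(0), [np.linalg.norm(pr[i]-pr[(i+1)%4]).round(4) for i in range(4)])
d=(pr[0]+pr[1]-pr[2]-pr[3]); print('yaw prop',np.arctan2(d[1],d[0]))
b=np.array([P(u,v,.015) for u,v in [(508,523),(692,537),(720,152),(537,136)]])
print(b.round(4), b.mean(0), [np.linalg.norm(b[i]-b[(i+1)%4]).round(4) for i in range(4)])
d=b[2]+b[3]-b[0]-b[1]; print('yaw cr',np.arctan2(d[1],d[0]))
# rails top z=.027 ends
for u,v in [(552,516),(653,523),(678,150),(579,142)]: print(P(u,v,.027).round(4))
# block top z=.06
for u,v in [(569,63),(704,70),(698,129),(566,121)]: print('blk',P(u,v,.06).round(4))
print('foot',P(627,186,.035))
c=np.load('pics/top0.npz');print(c['fx'],-cv2.Rodrigues(c['rvec'])[0].T@c['tvec'])
E
```

```text
[[0.5519 0.3069 0.04  ]
 [0.5527 0.2669 0.04  ]
 [0.4722 0.2648 0.04  ]
 [0.4715 0.305  0.04  ]] [0.5120861  0.28592691 0.04      ] [np.float64(0.0401), np.float64(0.0805), np.float64(0.0402), np.float64(0.0805)]
yaw prop 0.024811127067836173
[[ 0.4421  0.0811  0.015 ]
 [ 0.4328 -0.0151  0.015 ]
 [ 0.6385 -0.0368  0.015 ]
 [ 0.6492  0.0611  0.015 ]] [0.54068519 0.022572   0.015     ] [np.float64(0.0966), np.float64(0.2068), np.float64(0.0984), np.float64(0.2081)]
yaw cr -0.10077714428905436
[0.4443 0.0583 0.027 ]
[0.4396 0.0059 0.027 ]
[ 0.6374 -0.0134  0.027 ]
[0.6428 0.0391 0.027 ]
blk [0.6776 0.0446 0.06  ]
blk [ 0.6725 -0.0257  0.06  ]
blk [ 0.6411 -0.0216  0.06  ]
blk [0.6467 0.0469 0.06  ]
foot [0.6167806  0.01474779 0.035     ]
542.7079767709897 [0.32554895 0.09630144 1.43580772]
```

Measured sizes match the given ones: prop 80.5 x 40 mm at (0.512, 0.286) with yaw 0.025, cradle origin near (0.540, 0.023) with yaw −0.10. I'll turn the tool first.

```bash
cat >> h.py <<'E'
def to(p,yaw=None):
    "report shift in tool axes (mm) to world p"
    s=monitor.read_state(); R=cv2.Rodrigues(np.array(s['orientation']))[0]
    print('t',round(s['t'],2),'pos',s['tool_pos'].round(4),'F',s['force'].round(2),'op',round(s['opening'],4),'zyaw',round(np.arctan2(R[1,2],R[0,2])-np.pi/2,4))
    print('ydir',R[:,1].round(3),'shift',(1e3*R.T@(np.array(p)-s['tool_pos'])).round(1))
    return s,R
E
python3 -m inch '[[[0,0,0,0,-0.18,0],[0,0,0,0,-0.18,0],[0,0,0,0,0,0]]]'
python3 -c "
from h import *
to([.512,.286,.20])"
```

```text
t: 0.48
tool_pos: [0.1987, 0.5658, 0.2261]
orientation: [-1.572, -0.016, 0.017]
force: [0.0, 0.5, 0.2]
opening: 0.093
t 0.47 pos [0.1987 0.5658 0.2261] F [0.03 0.51 0.16] op 0.093 zyaw 0.0211
ydir [-0.    -0.001 -1.   ] shift [ 307.3   26.2 -286.4]
```

```bash

python3 -m inch '[[[38,3,-36,0,0,0],[38,3,-36,0,0,0],[38,3,-36,0,0,0],[38,3,-36,0,0,0],[38,3,-36,0,0,0],[38,3,-36,0,0,0],[38,3,-36,0,0,0],[41,5,-34,0,0,0]]]'
python3 -c "
from h import *
snap('wrist','w1'); to([.512,.286,.20])"
```

```text
t: 1.48
tool_pos: [0.5132, 0.2857, 0.2006]
orientation: [-1.571, -0.014, 0.013]
force: [0.7, 0.4, -0.1]
opening: 0.093
t 1.52 pos [0.5172 0.281  0.1996] F [ 0.68 -4.91 -0.15] op 0.093 zyaw 0.0138
ydir [ 0.002 -0.003 -1.   ] shift [-5.1 -0.4  5. ]
```

View pics/w1.png

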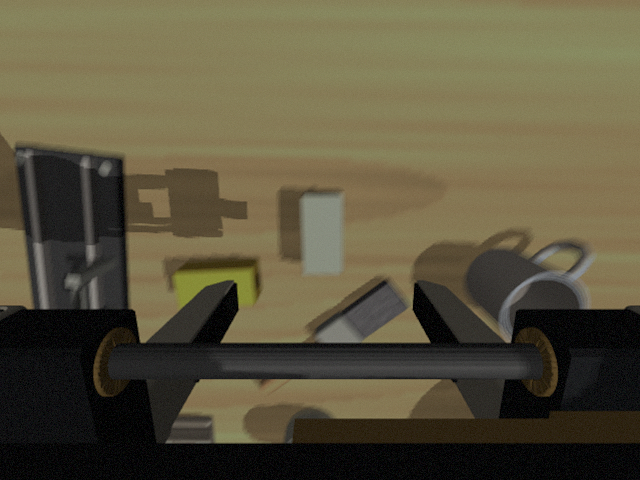

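```bash

python3 -m inch '[[[0,0,0,0,-0.008,0],[0,0,0,0,0,0]]]' 64
python3 -c "
from h import *
snap('wrist','w2'); to([.512,.286,.20])
p=[(.552,.3065,.04),(.552,.2668,.04),(.4720,.265,.04),(.4720,.305,.04)]
for a in p: print(proj('w2',a))
crop('w2',260,160,380,300,4,'w2c')"
```

```text
t: 1.78
tool_pos: [0.5114, 0.2876, 0.2005]
orientation: [-1.57, -0.022, 0.023]
force: [-0.4, -0.9, -0.6]
opening: 0.0776
t 1.82 pos [0.5113 0.2879 0.2007] F [-0.25  0.55 -0.71] op 0.0733 zyaw 0.0298
ydir [-0.  0. -1.] shift [ 0.7  0.7 -1.9]
(np.float64(342.81932211321856), np.float64(273.3840947841673))
(np.float64(302.9289195440721), np.float64(272.29686553526864))
(np.float64(302.02344143719193), np.float64(191.2182946341967))
(np.float64(344.86961312979906), np.float64(192.46891295765792))
```

View pics/w2c.png

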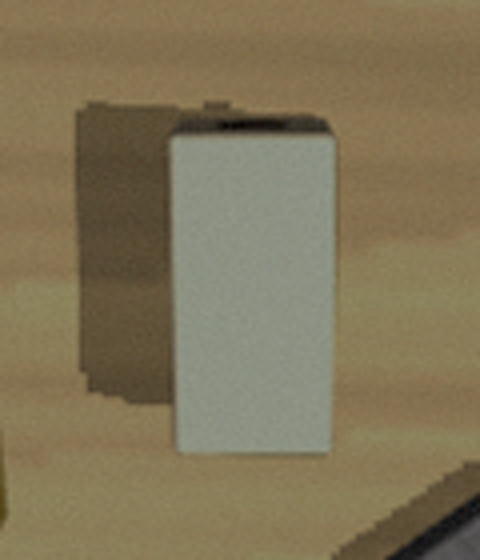

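View pics/w2.png

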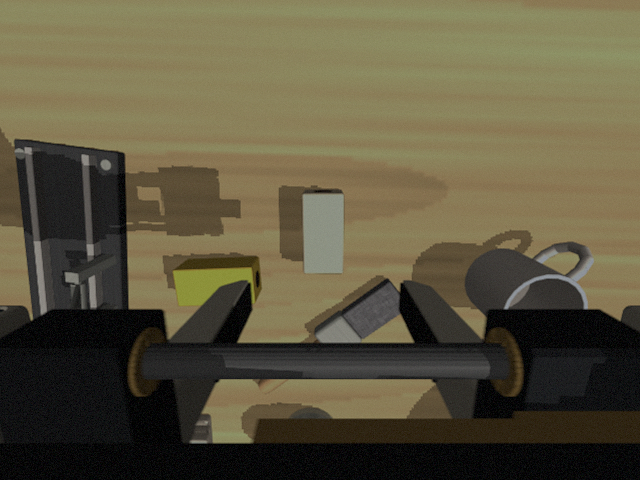

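```bash
python3 -c "
from h import *
p=np.array([ray('w2',(u+.5)/4-.5+260,(v+.5)/4-.5+160,.04) for u,v in [(170,138),(335,136),(332,452),(178,452)]]);print(p,p.mean(0));d=p[2]+p[3]-p[0]-p[1];print(np.arctan2(d[1],d[0]))
to([.5122,.2857,.025])"
```

```text
[[0.47469435 0.26512523 0.04      ]
 [0.47311285 0.30365129 0.04      ]
 [0.55120657 0.30627266 0.04      ]
 [0.55231105 0.26799327 0.04      ]] [0.5128312  0.28576061 0.04      ]
0.035239435167467865
t 1.82 pos [0.5113 0.2879 0.2007] F [-0.25  0.55 -0.71] op 0.0733 zyaw 0.0298
ydir [-0.  0. -1.] shift [  0.9 175.7  -2.3]
```

```bash

python3 -m inch '[[[1,35,-2,0,0,0],[0,35,0,0,0,0],[0,35,0,0,0,0],[0,30,0,0,0,0],[0,20,0,0,0,0],[0,14,0,0,0,0],[0,6,0,0,0,0],[0,0,0,0,0,0]]]' 64
python3 -c "
from h import *
to([.5125,.2857,.025])"
```

```text
t: 2.82
tool_pos: [0.5134, 0.2852, 0.026]
orientation: [-1.57, -0.024, 0.023]
force: [0.2, 0.2, -0.2]
opening: 0.064
t 2.83 pos [0.5134 0.2852 0.026 ] F [ 0.19  0.17 -0.19] op 0.064 zyaw 0.0302
ydir [ 0.  0. -1.] shift [-0.9  1.   0.5]
```

```bash

python3 -m inch '[[[0,0,0,0,0,0],[0,0,0,0,0,0],[0,0,0,0,0,0],[0,0,0,0,0,0],[0,0,0,0,0,0]]]' 30 20
python3 -m inch '[[[0,-5,0,0,0,0],[0,-15,0,0,0,0],[0,-30,0,0,0,0],[0,-35,0,0,0,0],[0,-35,0,0,0,0],[0,0,0,0,0,0]]]'
python3 -c "
from h import *
snap('wrist','w3'); to([.5125,.2857,.025])"
```

```text
t: 3.45
tool_pos: [0.5135, 0.2852, 0.0262]
orientation: [-1.57, -0.024, 0.023]
force: [-0.8, -1.1, 3.8]
opening: 0.0399
t: 4.2
tool_pos: [0.5155, 0.2861, 0.1502]
orientation: [-1.568, -0.029, 0.018]
force: [1.0, 0.0, -2.2]
opening: 0.0399
t 4.25 pos [0.5142 0.2855 0.1474] F [ 0.23 -0.53 -3.46] op 0.0399 zyaw 0.0302
ydir [ 0.003  0.001 -1.   ] shift [-2.100e+00  1.224e+02  1.000e-01]
```

View pics/w3.png

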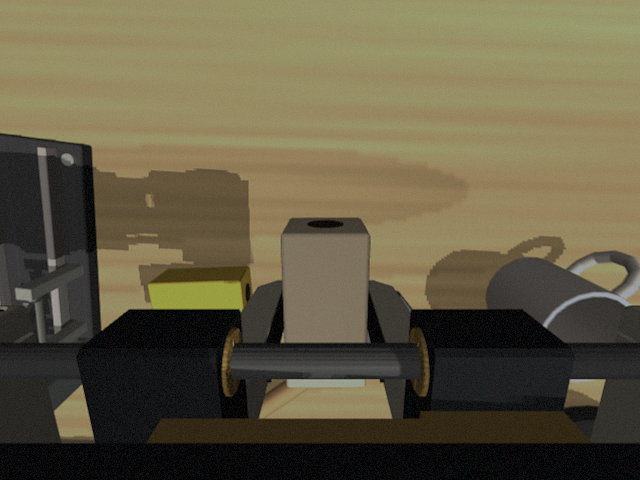

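```bash

python3 -m inch '[[[-3,-7,-32,0,0.065,0],[-3,-7,-35,0,0.065,0],[-3,-7,-38,0,0,0],[-3,0,-38,0,0,0],[-3,0,-38,0,0,0],[-3,0,-30,0,0,0],[0,0,0,0,0,0],[0,0,0,0,0,0]]]'
python3 -c "
from h import *
snap('wrist','w4'); snap('top','top1');to([.4853,.0283,.17])"
```

```text
t: 5.25
tool_pos: [0.48, 0.0763, 0.1654]
orientation: [-1.569, 0.08, -0.077]
force: [-0.4, -0.5, -2.8]
opening: 0.0394
t 5.35 pos [0.4803 0.0767 0.166 ] F [ 0.43  0.27 -2.18] op 0.0401 zyaw -0.099
ydir [-0.001  0.    -1.   ] shift [  9.7  -4.1 -47.7]
```

View pics/w4.png

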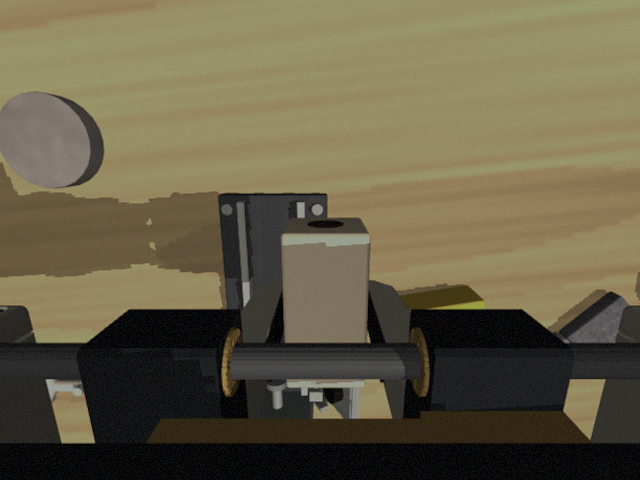

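```bash
python3 -c "
from h import *
crop('w4',200,170,350,290,5,'w4c')"
```

```text
(no output)
```

View pics/w4c.png

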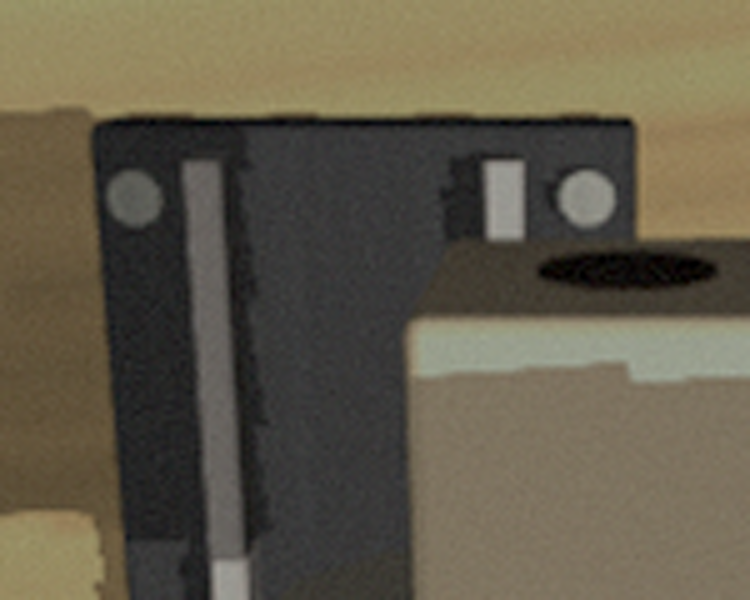

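```bash
python3 -c "
from h import *
P=lambda u,v,z: ray('w4',(u+.5)/5-.5+200,(v+.5)/5-.5+170,z)
a,b=P(98,126,.015),P(634,126,.015);print(a,b,np.linalg.norm(a-b),np.arctan2(*(b-a)[:2]))
c,d=P(202.5,160,.027),P(503.5,160,.027);print(c,d,np.linalg.norm(c-d),np.arctan2(*(d-c)[:2]))
e=P(233,558,.027);print(e,np.arctan2(*(e-c)[1::-1]))
m=(c+d)/2;n=(a+b)/2
for yw in(-.1,-.095): print(n+.105*np.array([np.cos(yw),np.sin(yw),0]), 'load y',n+.05*np.array([np.cos(yw),np.sin(yw),0]))
print(m)
crop('top1',215,170,375,290,5,'c3')
# prop rear top edge in hand
"
```

```text
[ 0.4325113  -0.01542374  0.015     ] [0.44220305 0.08117951 0.015     ] 0.09708819061299971 0.09999082425811119
[0.43920369 0.00555249 0.027     ] [0.44446165 0.05795918 0.027     ] 0.0526697941106684 0.09999545906164355
[ 0.51310922 -0.00100721  0.027     ] -0.08852595143413673
[0.54183261 0.02239538 0.015     ] load y [0.48710738 0.02788621 0.015     ]
[0.54188372 0.02291788 0.015     ] load y [0.48713172 0.02813503 0.015     ]
[0.44183267 0.03175584 0.027     ]
```

View pics/c3.png

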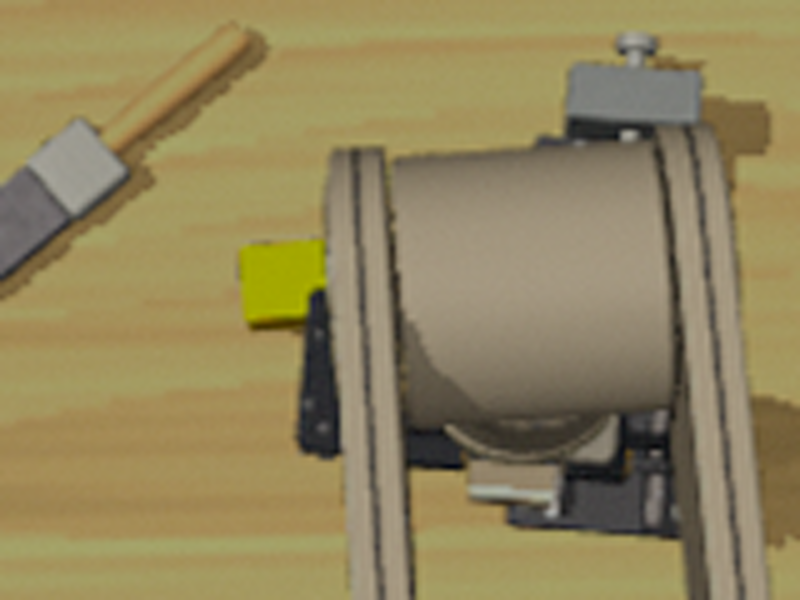

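```bash

python3 -m inch '[[[5,0,-24,0,0,0],[5,10,-24,0,0,0],[0,30,0,0,0,0],[0,30,0,0,0,0],[0,22,0,0,0,0],[0,0,0,0,0,0],[0,0,0,0,0,0]]]'
python3 -c "
from h import *
snap('wrist','w5');to([.4865,.0278,.041])
crop('w5',200,180,450,400,3,'w5c')"
```

```text
t: 6.22
tool_pos: [0.4864, 0.0277, 0.0755]
orientation: [-1.569, 0.077, -0.078]
force: [-0.7, 0.1, -3.6]
opening: 0.0402
t 6.28 pos [0.4868 0.0276 0.0759] F [ 0.02  0.22 -1.81] op 0.0399 zyaw -0.0992
ydir [ 0.002 -0.    -1.   ] shift [-0.4 34.9  0.2]
```

View pics/w5c.png

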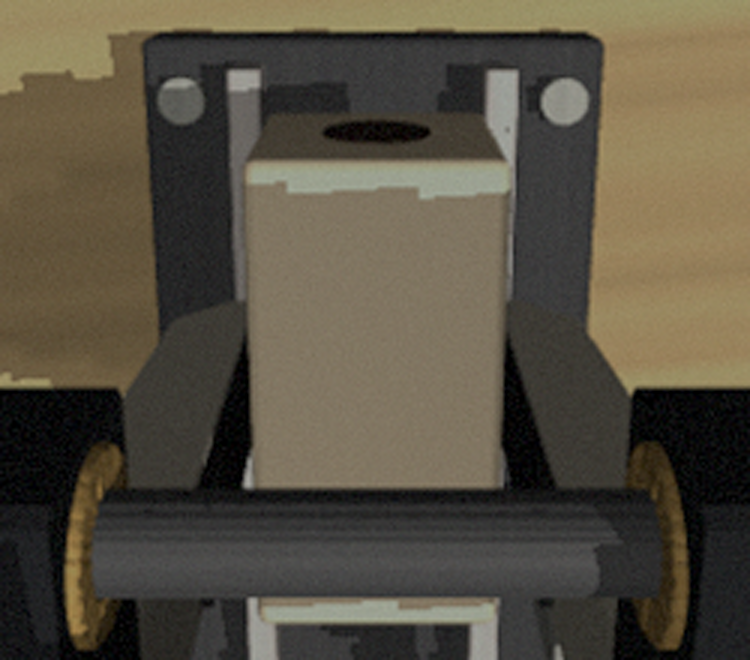

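```bash

python3 -m inch '[[[0,12,-0.5,0,0,0],[0,12,0,0,0,0],[0,5,0,0,0,0],[0,3,0,0,0,0],[0,0,0,0,0,0]]]'
python3 -c "
from h import *
to([.4865,.0278,.041])"
```

```text
t: 6.9
tool_pos: [0.4856, 0.0267, 0.0424]
orientation: [-1.569, 0.079, -0.078]
force: [0.5, -0.3, -3.5]
opening: 0.0397
t 6.9 pos [0.4856 0.0267 0.0424] F [ 0.45 -0.32 -3.46] op 0.0397 zyaw -0.0999
ydir [-0. -0. -1.] shift [0.8 1.4 1.2]
```

```bash

python3 -m inch '[[[0,1,0.5,0,0,0],[0,1,0,0,0,0],[0,0,0,0,0,0]]]'
python3 -c "
from h import *
to([.4865,.0278,.041])"
```

```text
t: 7.28
tool_pos: [0.4863, 0.0272, 0.0412]
orientation: [-1.569, 0.078, -0.079]
force: [-0.4, 0.2, -1.0]
opening: 0.0401
t 7.28 pos [0.4863 0.0272 0.0412] F [-0.43  0.16 -0.99] op 0.0401 zyaw -0.0998
ydir [ 0.001 -0.    -1.   ] shift [0.2 0.2 0.6]
```

```bash

python3 -m inch '[[[0,0,0,0,0,0],[0,0,0,0,0,0],[0,0,0,0,0,0],[0,-20,0,0,0,0],[0,-30,0,0,0,0],[0,-10,0,0,0,0],[-20,0,0,0,0,0],[-25,0,0,0,0,0]]]' 60
python3 -m inch '[[[-20,0,0,0,0,0],[-5,0,0,0,0,-0.1],[0,0,0,0,0,-0.1],[0,0,0,0,0,0],[0,0,0,0,0,0],[0,0,0,0,0,0]]]' 0 20
python3 -c "
from h import *
snap('wrist','w6');snap('side','side1');s,R=to([.4865,.0278,.041]);print(R)
crop('side1',235,195,395,315,5,'c4')"
```

```text
t: 8.28
tool_pos: [0.4405, 0.0317, 0.1001]
orientation: [-1.569, 0.079, -0.078]
force: [-0.8, 0.6, 0.6]
opening: 0.0602
t: 9.02
tool_pos: [0.4168, 0.0341, 0.101]
orientation: [-1.574, -0.078, -0.235]
force: [-0.3, 0.3, -0.2]
opening: 0.0045
t 9.12 pos [0.4166 0.0341 0.1007] F [ 0.49 -1.    1.01] op 0.0008 zyaw -0.1
ydir [ 0.197 -0.02  -0.98 ] shift [57.  72.4  0.7]
[[ 9.75404077e-01  1.96516757e-01  9.98401252e-02]
 [-9.78669231e-02 -1.97513809e-02  9.95003492e-01]
 [ 1.97506840e-01 -9.80301508e-01 -3.30871025e-05]]
```

View pics/w6.png

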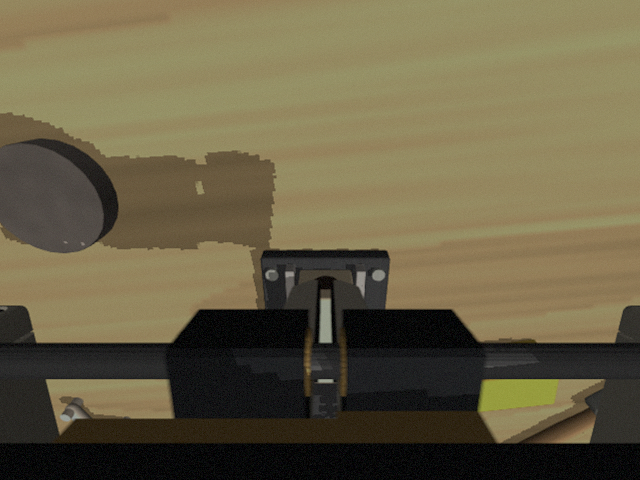

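View pics/c4.png

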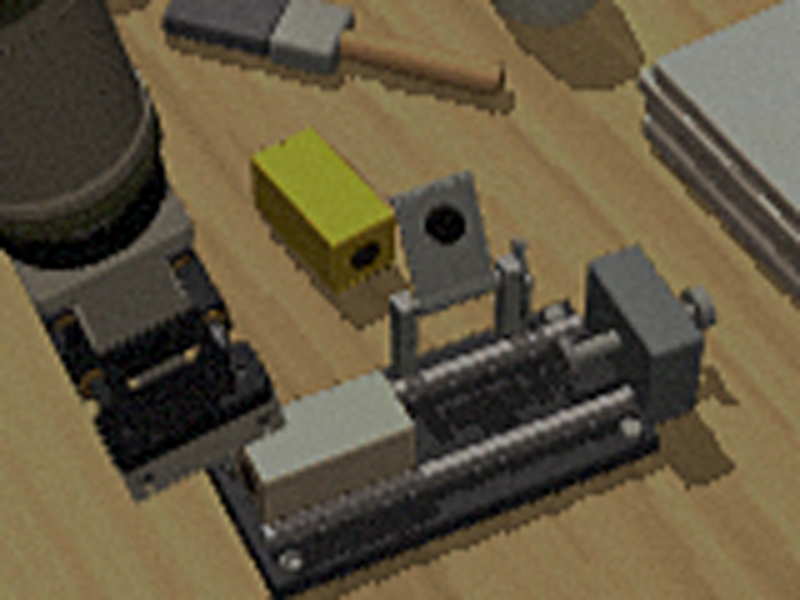

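```bash

python3 -m inch '[[[-3,14,0,0,0,0],[-4,20,0.5,0,0,0],[-3,14,0,0,0,0],[-1,7,0,0,0,0],[0,0,0,0,0,0]]]'
python3 -c "
from h import *
s,R=to([.4166,.0348,.043]); snap('side','side2');crop('side2',235,195,395,315,5,'c5')"
```

```text
t: 9.75
tool_pos: [0.4159, 0.0347, 0.0439]
orientation: [-1.574, -0.078, -0.234]
force: [-0.1, 1.1, 1.3]
opening: 0.0001
t 9.75 pos [0.4159 0.0347 0.0439] F [-0.1   1.12  1.33] op 0.0001 zyaw -0.0998
ydir [ 0.196 -0.02  -0.98 ] shift [0.5 1.  0.2]
```

View pics/c5.png

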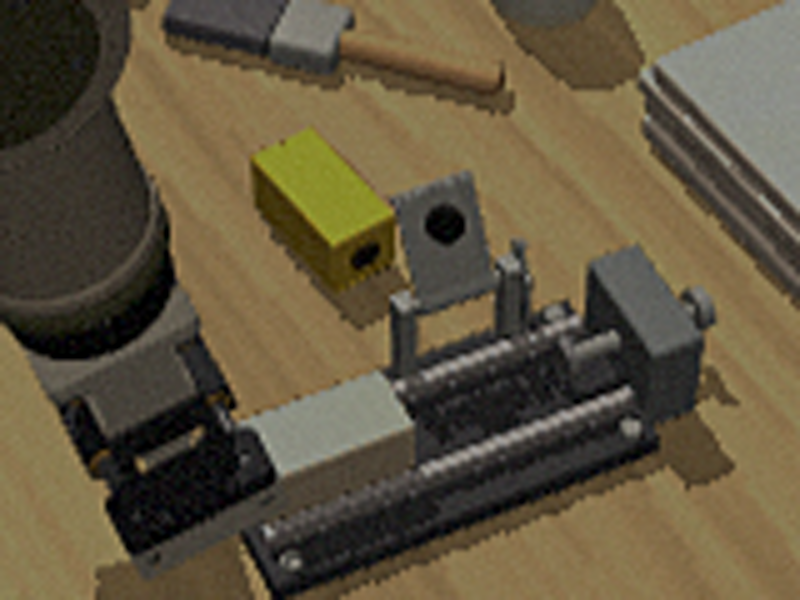

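```bash

python3 -m inch '[[[5,1,0,0,0,0],[5,1,0,0,0,0],[3,0.6,0,0,0,0],[3,0.6,0,0,0,0],[3,0.6,0,0,0,0],[3,0.6,0,0,0,0],[3,0.6,0,0,0,0],[3,0.6,0,0,0,0]]]'
python3 -m inch '[[[4,0.8,0,0,0,0],[4,0.8,0,0,0,0],[4,0.8,0,0,0,0],[4,0.8,0,0,0,0],[4,0.8,0,0,0,0],[4,0.8,0,0,0,0],[4,0.8,0,0,0,0],[4,0.8,0,0,0,0]]]'
python3 -c "
from h import *
s,R=to([.4866,.0277,.043]); snap('side','side3');crop('side3',235,195,395,315,5,'c6')"
```

```text
t: 10.8
tool_pos: [0.4448, 0.0318, 0.0445]
orientation: [-1.574, -0.079, -0.235]
force: [-0.5, 0.3, 0.7]
opening: 0.0002
t: 11.8
tool_pos: [0.4775, 0.0286, 0.0447]
orientation: [-1.574, -0.079, -0.235]
force: [-1.1, -0.1, -0.3]
opening: 0.0007
t 11.8 pos [0.4775 0.0286 0.0447] F [-1.09 -0.08 -0.32] op 0.0007 zyaw -0.0998
ydir [ 0.198 -0.02  -0.98 ] shift [8.6 3.5 0. ]
```

View pics/c6.png

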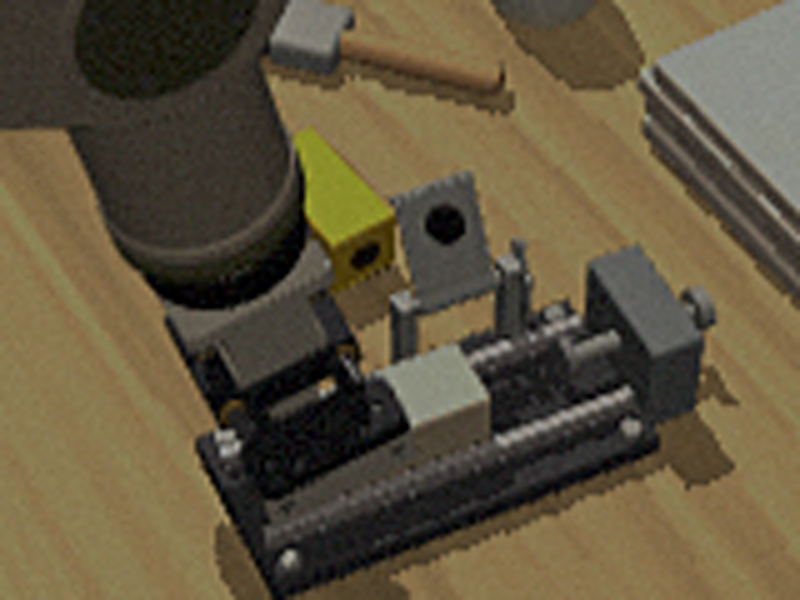

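```bash

python3 -m inch '[[[4,1,0,0,0,0],[4,1,0,0,0,0],[4,0.9,0,0,0,0],[4,0.9,0,0,0,0],[4,0.8,0,0,0,0],[4,0.8,0,0,0,0],[4,0.8,0,0,0,0],[4,0.8,0,0,0,0]]]'
python3 -m inch '[[[1.5,0.3,0,0,0,0],[1,0.2,0,0,0,0],[1,0.2,0,0,0,0],[1,0.2,0,0,0,0]]]'
python3 -c "
from h import *
s,R=to([.4866,.0277,.043]); snap('side','side4');crop('side4',275,195,395,285,6,'c7')"
```

```text
t: 12.85
tool_pos: [0.5101, 0.0253, 0.0442]
orientation: [-1.574, -0.079, -0.235]
force: [-1.0, -0.3, 1.4]
opening: 0.0004
t: 13.35
tool_pos: [0.5144, 0.0249, 0.0442]
orientation: [-1.574, -0.079, -0.235]
force: [-1.5, 0.8, -0.3]
opening: 0.0008
t 13.35 pos [0.5144 0.0249 0.0442] F [-1.48  0.8  -0.28] op 0.0008 zyaw -0.0997
ydir [ 0.198 -0.02  -0.98 ] shift [-27.6  -4.4   0. ]
```

View pics/c7.png

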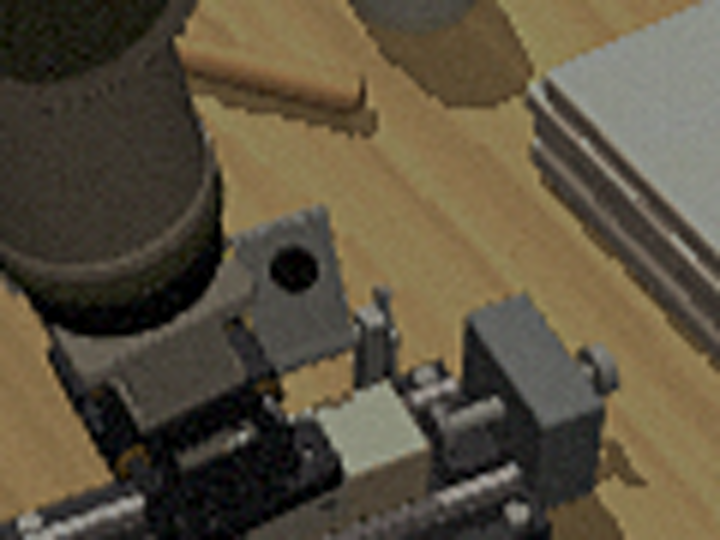

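```bash

python3 -m inch '[[[1,0.2,0,0,0,0],[1,0.2,0,0,0,0],[1,0.2,0,0,0,0],[1,0.2,0,0,0,0]]]'
python3 -m inch '[[[0.6,0.1,0,0,0,0],[0.6,0.1,0,0,0,0],[0.6,0.1,0,0,0,0]]]'
python3 -m inch '[[[0.6,0.1,0,0,0,0],[0.6,0.1,0,0,0,0]]]'
```

```text
t: 13.9
tool_pos: [0.5185, 0.0245, 0.0442]
orientation: [-1.574, -0.079, -0.235]
force: [-0.5, -0.1, 0.6]
opening: 0.0002
t: 14.28
tool_pos: [0.5203, 0.0243, 0.0443]
orientation: [-1.574, -0.079, -0.235]
force: [-0.7, 0.3, -0.9]
opening: 0.0005
t: 14.52
tool_pos: [0.5215, 0.0242, 0.0443]
orientation: [-1.574, -0.079, -0.235]
force: [-1.1, -1.4, -0.4]
opening: 0.0002
```

```bash

python3 -m inch '[[[0.6,0.1,0,0,0,0],[0.6,0.1,0,0,0,0]]]'
python3 -m inch '[[[0.6,0.1,0,0,0,0],[0.6,0.1,0,0,0,0]]]'|grep -E 'pos|force'
python3 -c "
from h import *
s,R=to([.4866,.0277,.043]); snap('side','side5');crop('side5',315,215,395,275,10,'c8')"
```

```text
t: 14.78
tool_pos: [0.5227, 0.024, 0.0444]
orientation: [-1.574, -0.079, -0.235]
force: [-1.2, 0.3, -0.9]
opening: 0.0008
tool_pos: [0.5239, 0.0239, 0.0444]
force: [-1.1, -0.2, -0.4]
t 15.03 pos [0.5239 0.0239 0.0444] F [-1.1  -0.19 -0.4 ] op 0.0006 zyaw -0.0998
ydir [ 0.198 -0.02  -0.98 ] shift [-37.   -6.1   0.1]
```

View pics/c8.png

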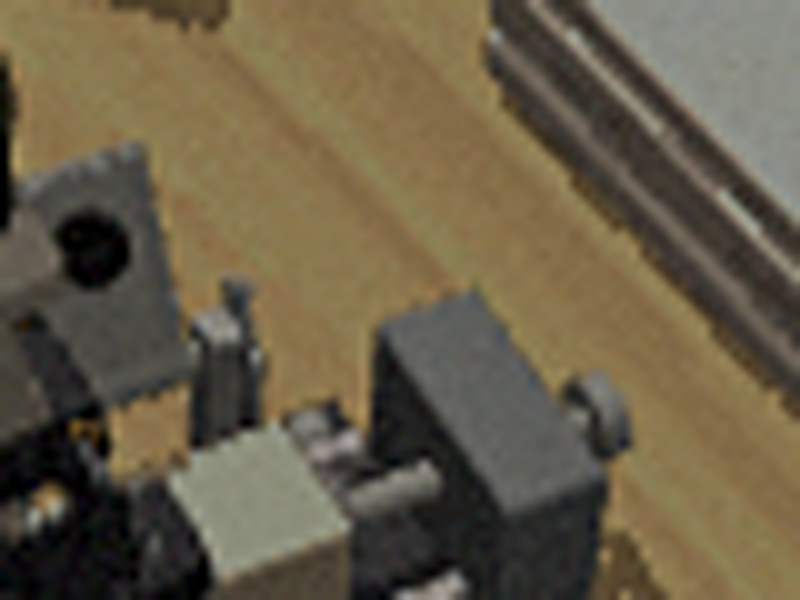

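```bash

python3 -m inch '[[[0.5,0.1,0,0,0,0],[0.5,0.1,0,0,0,0]]]'|grep -E 'pos|force'
python3 -m inch '[[[0.5,0.1,0,0,0,0],[0.5,0.1,0,0,0,0]]]'|grep -E 'pos|force'

```

```text
tool_pos: [0.525, 0.0238, 0.0445]
force: [-1.2, 0.8, -0.7]
tool_pos: [0.5257, 0.0238, 0.0443]
force: [-3.5, 0.0, 1.7]
```

```bash

python3 -m inch '[[[0.4,0.1,0,0,0,0],[0,0,0,0,0,0]]]'|grep -E 'pos|force'
python3 -m inch '[[[0.4,0.1,0,0,0,0],[0,0,0,0,0,0]]]'|grep -E 'pos|force'

```

```text
tool_pos: [0.5258, 0.0237, 0.0442]
force: [-5.0, -0.5, 2.9]
tool_pos: [0.5258, 0.0237, 0.044]
force: [-7.2, 0.8, 4.7]
```

```bash

python3 -m inch '[[[0.5,0,0,0,0,0],[0,0,0,0,0,0]]]'|grep -E 'pos|force'
python3 -c "
from h import *
s,R=to([.4866,.0277,.043]); snap('side','side6');crop('side6',315,215,395,275,10,'c9');snap('wrist','w7')"
```

```text
tool_pos: [0.5259, 0.0237, 0.0439]
force: [-8.4, 0.3, 5.2]
t 16.32 pos [0.5259 0.0237 0.0439] F [-8.44  0.29  5.18] op 0.0009 zyaw -0.0997
ydir [ 0.195 -0.02  -0.981] shift [-38.9  -6.8   0. ]
```

View pics/c9.png

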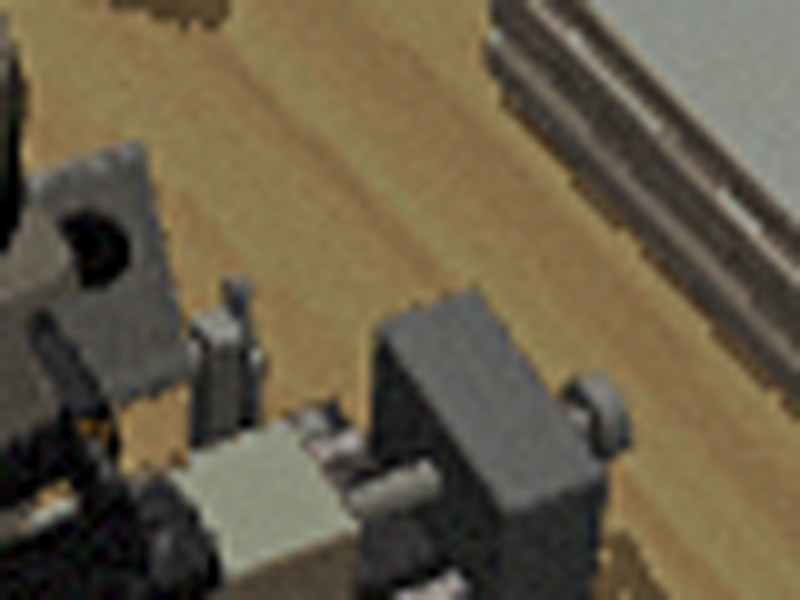

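Resistance built up with the tool stationary. That puts the prop centre at x≈33 mm and the foot at ≈73 mm, which agrees with the vision estimate. Now I'll back off and lift.

```bash

python3 -m inch '[[[-3,-0.6,0,0,0,0],[-8,-1.6,0,0,0,0],[-15,-3,0,0,0,0],[-10,-20,0,0,0,0],[0,-40,0,0,0,0],[10,-45,0,0,0,0.1],[10,-45,0,0,0,0.1],[0,0,0,0,0,0]]]'
python3 -c "
from h import *
s,R=to([.5868,.1235,.2]); snap('side','side7');crop('side7',275,195,395,285,6,'c10')"
```

```text
t: 17.42
tool_pos: [0.4893, 0.0274, 0.1981]
orientation: [-1.569, 0.073, -0.085]
force: [0.6, 0.2, -0.9]
opening: 0.0003
t 17.43 pos [0.4893 0.0274 0.1981] F [ 0.63  0.24 -0.86] op 0.0003 zyaw -0.1001
ydir [ 0.008 -0.    -1.   ] shift [ 87.4  -1.2 105.3]
```

View pics/c10.png

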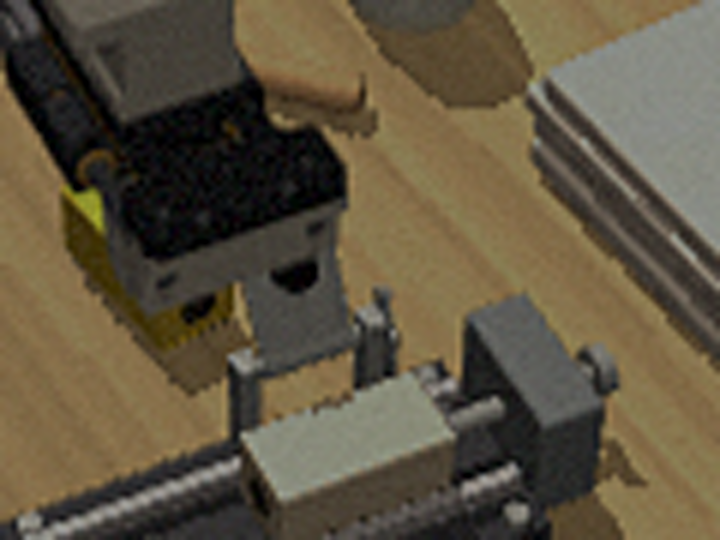

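The prop sits against the foot: in the crop, its front face touches the screw end at about (450,415). Next I'll move over to the outer side of the plate.

```bash

python3 -m inch '[[[15,0,20,0,0,0],[20,0,25,0,0,0],[20,0,25,0,0,0],[20,0,25,0,0,0],[12,0,10,0,0,0],[0,0,0,0,0,0],[0,0,0,0,0,0]]]'
python3 -c "
from h import *
s,R=to([.5868,.1235,.101]); snap('top','top2');crop('top2',255,150,375,240,6,'c11')
snap('side','side8');crop('side8',255,165,395,270,5,'c12')"
```

```text
t: 18.35
tool_pos: [0.5813, 0.1232, 0.192]
orientation: [-1.57, 0.08, -0.077]
force: [0.1, 0.1, -0.4]
opening: 0.0002
t 18.35 pos [0.5813 0.1232 0.192 ] F [ 0.1   0.09 -0.36] op 0.0002 zyaw -0.0998
ydir [-0.002 -0.    -1.   ] shift [ 5.5 91.   0.9]
```

View pics/c12.png

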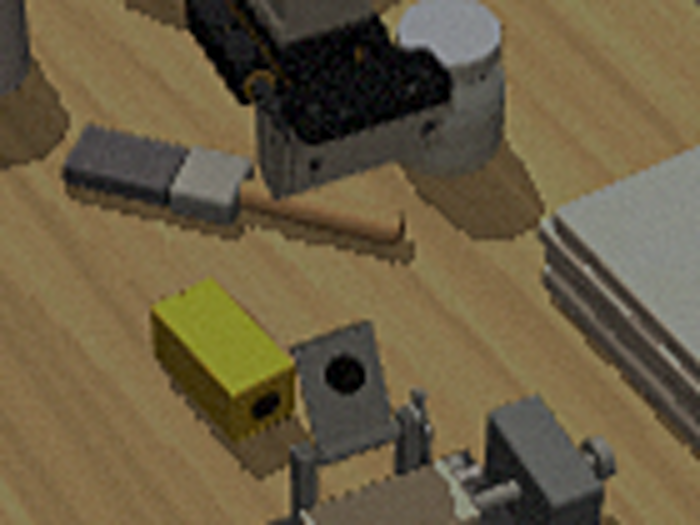

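```bash

python3 -m inch '[[[3,20,0,0,0,0],[2,30,0,0,0,0],[0,25,0,0,0,0],[0,11,0,0,0,0],[0,5,0,0,0,0],[0,0,0,0,0,0]]]'
python3 -m inch '[[[0,0,-5,0,0,0],[0,0,-5,0,0,0],[0,0,-5,0,0,0],[0,0,0,0,0,0]]]'
python3 -c "
from h import *
s,R=to([.5868,.1235,.101]); 
snap('side','side8');crop('side8',255,165,395,270,5,'c13')"
```

```text
t: 19.2
tool_pos: [0.5878, 0.123, 0.1024]
orientation: [-1.569, 0.078, -0.079]
force: [0.6, -0.1, 0.7]
opening: 0.0006
t: 19.7
tool_pos: [0.5861, 0.1076, 0.1023]
orientation: [-1.569, 0.079, -0.079]
force: [-0.0, 0.2, -1.0]
opening: 0.0007
t 19.7 pos [0.5861 0.1076 0.1023] F [-0.04  0.23 -0.99] op 0.0007 zyaw -0.1005
ydir [ 0. -0. -1.] shift [-0.9  1.3 15.9]
```

View pics/c13.png

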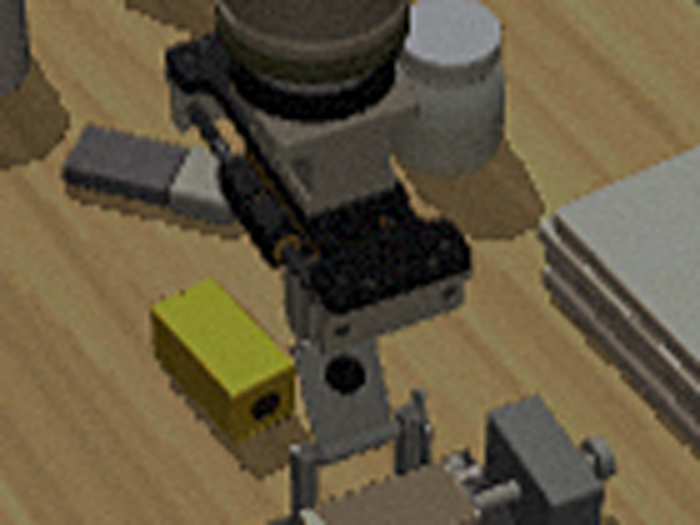

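```bash

python3 -m inch '[[[0,0.3,-2,0,0,0],[0,0,-2,0,0,0],[0,0,-2,0,0,0],[0,0,-2,0,0,0]]]'|grep -E 'pos|for'
python3 -m inch '[[[0,0,-2,0,0,0],[0,0,-2,0,0,0],[0,0,-2,0,0,0]]]'|grep -E 'pos|for'
python3 -m inch '[[[0,0,-2,0,0,0],[0,0,-2,0,0,0]]]'|grep -E 'pos|for'
python3 -c "
from h import *
snap('side','side9');crop('side9',255,165,395,270,5,'c14')"
```

```text
tool_pos: [0.5854, 0.1012, 0.102]
force: [-0.5, 7.7, 2.8]
tool_pos: [0.5856, 0.0965, 0.1036]
force: [-2.0, 10.4, 9.2]
tool_pos: [0.5857, 0.092, 0.1038]
force: [-0.1, 7.2, 6.9]
```

View pics/c14.png

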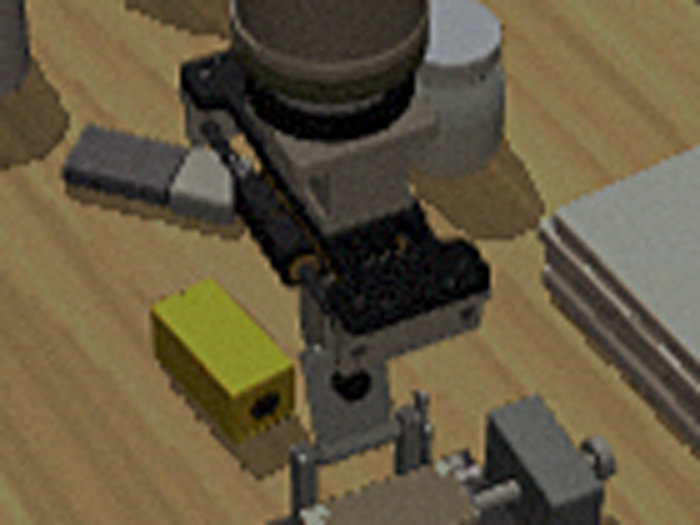

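```bash

python3 -m inch '[[[0,0.5,-2,0,0,0],[0,0.5,-2,0,0,0],[0,0,-2,0,0,0],[0,0,-2,0,0,0]]]'|grep -E 'pos|for'
python3 -m inch '[[[0,0,-2,0,0,0],[0,0,-2,0,0,0],[0,0,-2,0,0,0],[0,0,-2,0,0,0]]]'|grep -E 'pos|for'
python3 -c "
from h import *
snap('side','side10');crop('side10',255,165,395,270,5,'c15')"
```

```text
tool_pos: [0.5845, 0.0831, 0.1021]
force: [1.0, 4.6, 4.6]
tool_pos: [0.5824, 0.074, 0.1005]
force: [0.9, 2.3, 2.6]
```

View pics/c15.png

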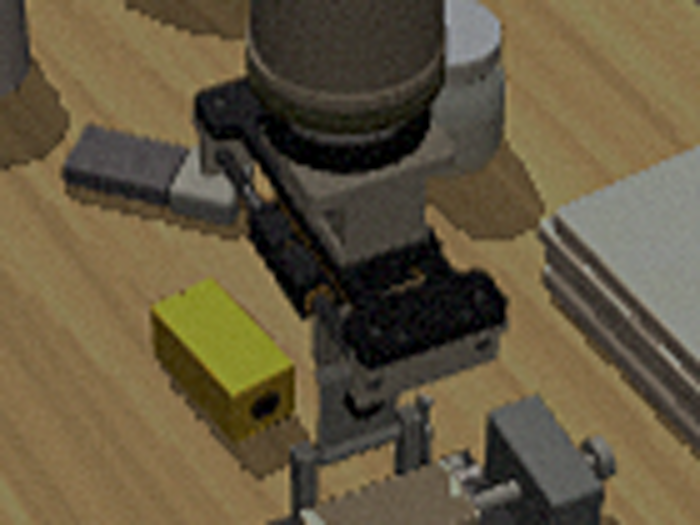

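```bash

python3 -m inch '[[[0,0,-2,0,0,0],[0,0,-2,0,0,0],[0,0,-2,0,0,0],[0,0,-2,0,0,0]]]'|grep -E 'pos|for'
python3 -m inch '[[[0,0,-2,0,0,0],[0,0,-2,0,0,0],[0,0,-2,0,0,0],[0,0,-2,0,0,0]]]'|grep -E 'pos|for'
python3 -c "
from h import *
snap('side','side11');crop('side11',255,165,395,270,5,'c16')"
```

```text
tool_pos: [0.5815, 0.0662, 0.1003]
force: [1.8, 3.5, -2.3]
tool_pos: [0.581, 0.0581, 0.1008]
force: [-0.2, 1.1, -0.6]
```

View pics/c16.png

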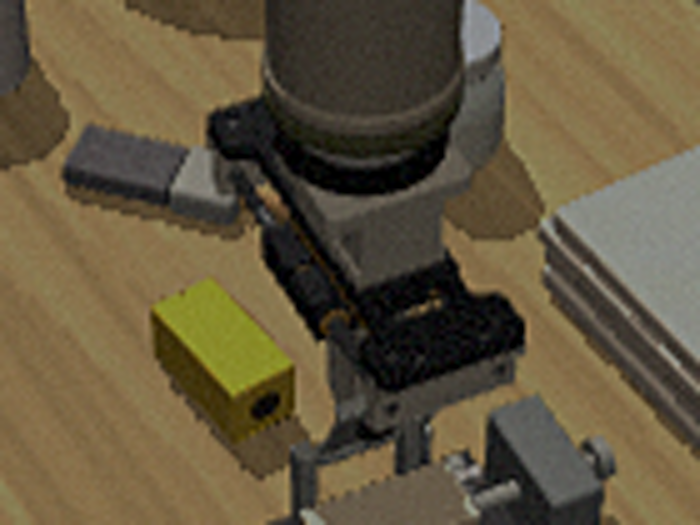

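```bash

python3 -m inch '[[[0,0,-2,0,0,0],[0,0,-2,0,0,0],[0,0,-2,0,0,0],[0,0,0,0,0,0]]]'|grep -E 'pos|for'
python3 -c "
from h import *
snap('side','side12');crop('side12',255,165,395,270,5,'c17')"
```

```text
tool_pos: [0.5805, 0.0522, 0.1008]
force: [-0.0, -0.0, 0.6]
```

View pics/c17.png

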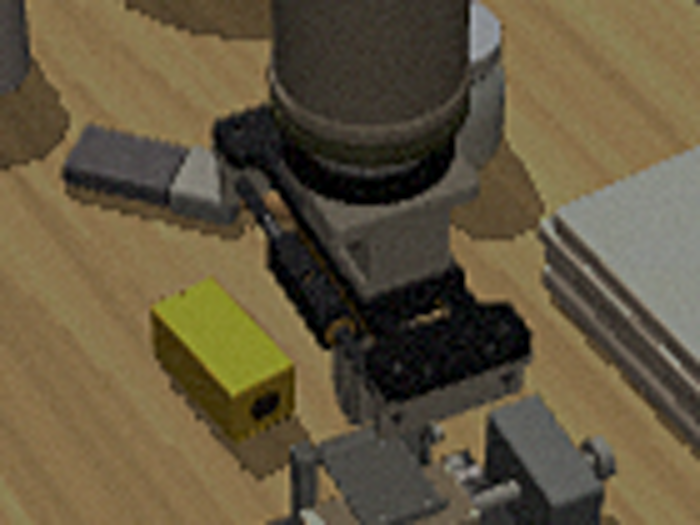

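It snapped over, and the plate now lies on the prop with no force on the tool. I'll retreat outward (+y) and up, then check.

```bash

python3 -m inch '[[[0,-5,3,0,0,0],[0,-15,5,0,0,0],[0,-30,10,0,0,0],[-10,-35,20,0,0,0],[-20,-15,35,0,0,0],[-20,0,40,0,0,0],[-20,0,40,0,0,0],[0,0,0,0,0,0]]]'|grep -E 'pos|for'
python3 -m inch '[[[-20,0,40,0,0,0],[-20,0,35,0,0,0],[0,0,0,0,0,0],[0,0,0,0,0,0]]]'|grep -E 'pos|for'
python3 -c "
from h import *
snap('side','side13');crop('side13',275,195,395,285,6,'c18');snap('top','top3');crop('top3',295,170,375,290,5,'c19')
snap('side','side14')
a=cv2.imread('pics/top3.png');cv2.imwrite('pics/top3b.png',a)"
```

```text
tool_pos: [0.5252, 0.2147, 0.2023]
force: [0.1, 0.4, 0.1]
tool_pos: [0.4943, 0.2896, 0.2014]
force: [0.4, -0.5, -0.1]
```

View pics/c18.png

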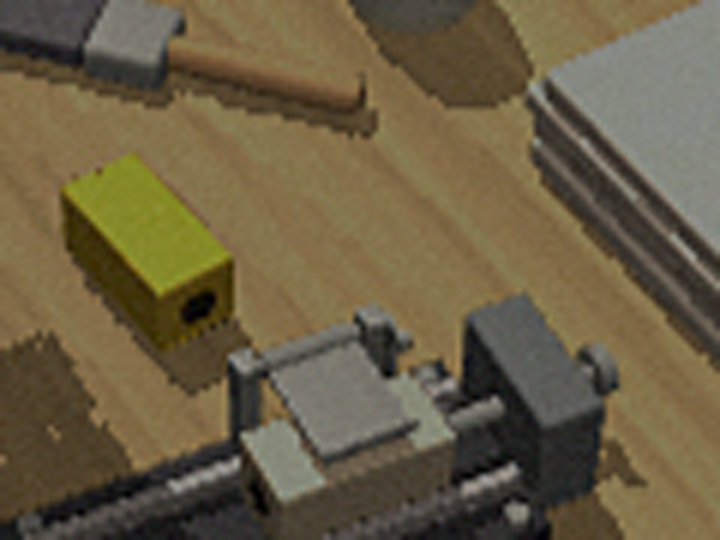

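View pics/c19.png

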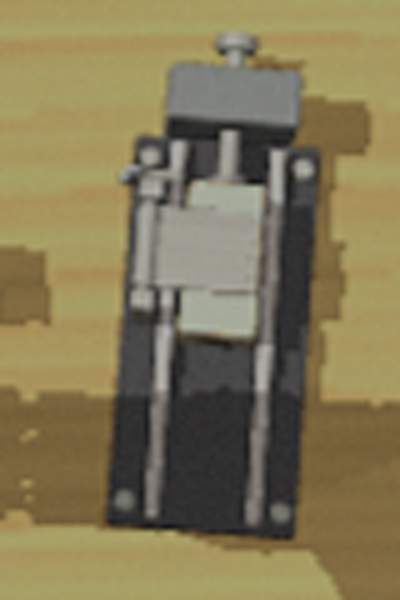

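View pics/side13.png

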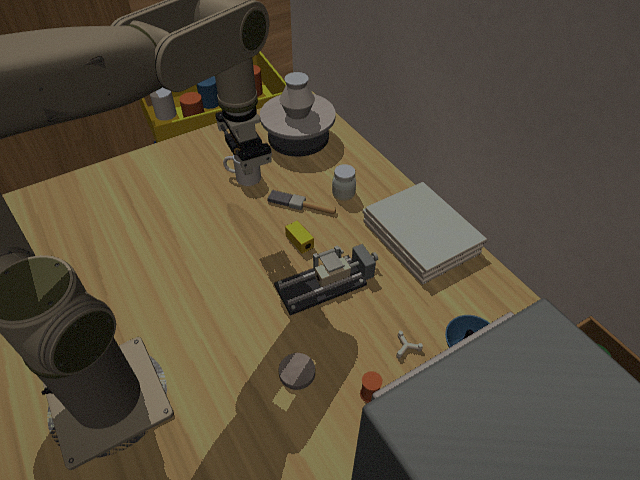

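```bash
python3 -c "
from h import *
R=np.array([[np.cos(.1),-np.sin(.1)],[np.sin(.1),np.cos(.1)]])
for u,v in [(190,180),(265,186),(180,333),(257,339)]:
  p=ray('top3',(u+.5)/5-.5+295,(v+.5)/5-.5+170,.055); print(R@(p[:2]-[.5415,.0225]))
robot.close_job()"
```

```text
[0.07306019 0.01994314]
[ 0.07300548 -0.01913902]
[-0.00756573  0.01916871]
[-0.00751916 -0.02057578]
the job is handed in; nothing more can be done
```

The square kiln prop is in the cradle, home against the stop screw, with the hold-down snapped shut on it, and the job is handed in. It took about 21 s of the 72 s allowed.

- **Loading:** I set the prop down at the load point. With shut fingers I then pushed it along the channel until the tool stopped moving and the push had risen to about 8 N, well under the 22 N limit.
- **Seating check:** The last top view puts the prop's front face at x ≈ 73 mm and its centre at about 33 mm, square in the channel. The foot face I estimated from the first picture was about 73.5 mm, and the stopped tool put the prop's centre at about 33 mm, so all three agree.
- **Hold-down:** I pushed the plate over from its outer side and it snapped shut. The highest reading was about 14 N in total (10 N sideways and 9 N up), under the 25 N limit. The pictures show the plate lying level on the prop.
- **Robot and other objects:** The arm is clear of everything, with no force on the tool. By eye, the other objects look unmoved in the last side picture.

One thing differed from plan: the plate met the fingers roughly 10 mm sooner than I had worked out. No check failed.

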